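# Push the tube row home in the welding jig and bolt it in

### The job

Four short red-brown pieces of square steel tube sit in a row in the channel of the welding jig, short of the yellow end stop. Push them along the channel together as one row, without lifting any and without letting gaps open between them, until the first is fully home against the stop; then push the red-knobbed locking bolt all the way in behind the last one. Leave everything else on the bench where it is.

Things in the scene. Friction and masses are not known exactly. Their poses are not given: they have to be found in the camera images.
- jig: Fixed steel jig on the bench. Origin: bench level, mid channel; x along the channel towards the stop, y across, z up. Base 370 x 72 mm (x -190 to 180); its top, the channel floor, at z = 12. Two blue rails (tops z = 24) leave a 54 mm channel, open at the -x end. Yellow end stop across the +x end, 12 mm thick, top z = 57. An outrigger on the -y side (x -44 to 2, to y = -141, z 0 to 12) carries the bolt.
- stop_face (a point): Point on the face of the end stop that the first tube must meet, midway across the channel; at x = 150, y = 0, z = 32 mm in the jig's frame, with the jig's axes.
- guide (a point): Top centre of the blue guide on the outrigger through which the bolt slides: 41 mm along x, 20 mm along y, from z = 12 to 50 mm; at x = -21, y = -48, z = 50 mm in the jig's frame.
- tube1: First of the four in the row, nearest the end stop: 50 mm of red-brown primed square steel tube, 40 x 40 mm outside, 3 mm wall, open ends facing the side rails; loose, 0.12 to 0.24 kg. Origin: centre of its underside; x (40 mm) along the channel to the stop, y (50 mm) across, z up (40 mm). Against the stop its origin is at x = 130 mm in the jig's frame.
- tube2: Second in the row: 50 mm of red-brown primed square steel tube, 40 x 40 mm outside, 3 mm wall, open ends facing the side rails; loose, 0.12 to 0.24 kg. Origin: centre of its underside; x (40 mm) along the channel to the stop, y (50 mm) across, z up (40 mm). 
- tube3: Third in the row: 50 mm of red-brown primed square steel tube, 40 x 40 mm outside, 3 mm wall, open ends facing the side rails; loose, 0.12 to 0.24 kg. Origin: centre of its underside; x (40 mm) along the channel to the stop, y (50 mm) across, z up (40 mm). 
- tube4: Last, farthest from the stop: 50 mm of red-brown primed square steel tube, 40 x 40 mm outside, 3 mm wall, open ends facing the side rails; loose, 0.12 to 0.24 kg. Origin: centre of its underside; x (40 mm) along the channel to the stop, y (50 mm) across, z up (40 mm). Row home: its origin is at x = 10 mm in the jig's frame. At the start the row is 50 to 120 mm short of home; sliding it takes about 2 to 10 N.
- bolt (a joint): Travel of the locking bolt in m, along the jig's +y: near 0 (0 to 0.008) drawn back, 0.052 fully in at its end of travel, tip 12 mm past mid channel. Slides at about 2.5 N, stays where left. Bar 14 x 14 mm, z 26 to 40 mm, passing above the rail at x -28 to -14 mm in the jig's frame: it can go in only when the row is home, and then lies 4 mm behind the last tube.
- bolt_knob (a point): Top centre of the red knob on the bolt's outer end: an upright round knob 20 mm across and 30 mm high, top at z = 76 mm, underside at z = 46 mm on a 14 mm neck. It moves with the bolt: in the jig's frame x = -21 mm, y = -122 mm + bolt travel. The bar ends 9 mm outside the knob's axis. Axes as the jig's.
- spare_tube: Bystander: a dark piece of the same tube standing on its cut end on the bench beside the jig, 40 x 40 mm, 50 mm high. Origin: centre of its underside.
- magnet_square: Bystander: red triangular welding magnet lying flat beside the jig, about 90 x 80 mm, 14 mm high. Origin: centre of its underside.
- wire_brush: Bystander: brush lying beside the jig on the bolt's side. Origin: underside, near its middle.
- hammer: Bystander: hammer lying on the bench to the left. Origin: underside, near its middle.
- paste_can: Bystander: blue-banded can, 66 mm across, 85 mm high, to the right. Origin: centre of its underside.
- angle_piece: Bystander: dark piece of angle iron standing like a tent, 100 mm long, about 107 mm wide, 55 mm high, to the left. Origin: centre of its underside.
Mind the look-alikes: they are no part of the job. What is shaped like the tube4 but purple is not meant.

How it is judged:
On the way, in this order (a step that is already met when the one before it is completed fails the run):
1. the row is home: first tube within 3.5 mm of the stop, the others closed up behind it, while the bolt is still drawn back (x of tube1 in the frame of stop_face above -0.0235 m and distance between tube1 and tube2 below 0.0425 m and distance between tube2 and tube3 below 0.0425 m and distance between tube3 and tube4 below 0.0425 m and value of joint bolt below 0.02 m), for 0.2 s.
2. the bolt is fully in behind the last tube (value of joint bolt above 0.047 m), for 0.2 s.
At the end, for the whole second after the job is handed in: All four tubes lie flat and at rest on the channel floor, the first within 3.5 mm of the end stop and neighbours within 2.5 mm of touching, with the locking bolt in to within 5 mm of its full travel behind the last tube (x of tube1 in the frame of stop_face above -0.0235 m and distance between tube1 and tube2 below 0.0425 m and distance between tube2 and tube3 below 0.0425 m and distance between tube3 and tube4 below 0.0425 m and z of each of tube1, tube2, tube3, tube4 in the frame of jig below 0.015 m and angle between each of tube1, tube2, tube3, tube4's own z axis and vertical below 0.06 rad and value of joint bolt above 0.047 m and linear speed of each of tube1, tube2, tube3, tube4 below 0.02 m/s).
It fails at once if a tube of the row is lifted more than 8 mm off the channel floor or tipped over (z of any of tube1, tube2, tube3, tube4 in the frame of jig above 0.02 m or angle between any of tube1, tube2, tube3, tube4's own z axis and vertical above 0.4 rad).
It fails at once if the row comes apart: a gap of more than 8 mm opens between neighbouring tubes (distance between tube1 and tube2 above 0.048 m or distance between tube2 and tube3 above 0.048 m or distance between tube3 and tube4 above 0.048 m).
It fails at once if another thing on the bench is moved by more than 15 mm (distance of any of spare_tube, magnet_square, wire_brush, hammer, paste_can, angle_piece from where it was at the start of the episode above 0.015 m).
It also fails if it takes over 45 s, if anything falls off the work surface, if the arm or the gripper's body presses on something with over 40 N, if the wrist force passes 120 N, or if a joint passes its speed limit or range.

### The arm

A 6-joint arm with a two-finger parallel gripper is mounted at the origin on the work surface. World frame = base frame: x ahead of the robot, y to its left, z up, the work surface at z = 0. Lengths are in m, angles in rad, forces in N, time in s.
With the tool pointing down it reaches from about 0.275 to 0.825 m from the base axis. Payload 4.9 kg.
Tool frame: the origin (TCP) lies midway between the tips of the shut fingers; the grasp point (between the pads) lies 19 mm behind it (r.grip_point_offset is the distance from the TCP to the grasp point, in m); z points along the fingers, y is the direction in which the jaws open and shut (so a half turn about z gives the same grasp; the last joint's range is limited). The gripper opens to 85 mm and grips with 20 to 120 N. Pads are 22 mm wide; open, the fingers measure 114 mm over their backs; the gripper's body (76 mm by 85 mm) begins 54 mm behind the grasp point. The pads swing forward as they close: fully open they stand 13 mm farther back than shut.
Start: joints at [1.206, 0.326, -0.193, 1.052, 0, 1.437], TCP at [0.126, 0.535, 0.201] pointing down, gripper open.
Joint ranges: [-2.65, 2.65], [-0.97, 1.79], [-1.3, 1.35], [-1.93, 2.1], [-1.47, 1.37], [-3.14, 3.14]. Speed limits (rad/s): [2.57, 2.57, 3.14, 3.14, 3.14, 3.14].

### API

Orientations are given as a rotation vector (axis times angle).
In Python, from rig import telemetry, optics, ticket, r gives the robot as it stands.
- The arm moves only by the tool arm_command, never from a script. Its argument "rows" is a list of rows, each an object with "dp": the shift along the tool's x, y, z in mm, a list of three; "dr": the turn, a rotation vector about the tool's x, y, z in degrees, a list of three. A call has 1 to 5 rows; each row is the pose to reach, as a shift and turn from the pose commanded when the call began, along the tool's axes at that moment; what a row does not reach only later rows make up. A row lasts 1/12 s, in which the tool goes at most 41.7 mm and 7.16 degrees, less where a joint would pass 70% of its speed; a pose out of reach is approached as far as the arm can. A call with a gripper value outside its range is refused whole. "fingers" is the gripper's target within -1 to 1 (fully open at 1, half-way at 0, shut at -1), set as the call begins (left out, the last holds). The fingers move at their own pace and stop on an object; "newtons" is the grip in N (left out, the last holds). Time passes only in rows, so rows that repeat a pose let the fingers close. It gives the time, the measured TCP pose, the force and the opening at its end, in the units of the state.
- telemetry.get_obs(): the state, without advancing time (a new reading comes with each control period).
- optics.snapshot(name): name is "side" or "top" or "wrist"; returns a dict with "color" (400x640x3 uint8, red, green, blue), "vertical_fov" (degrees; the focal length in pixels is half the picture's height over the tangent of half this angle, whatever the lens; pixels are square), "cx", "cy" (the principal point, pixels), "R" (3x3) and "t" (3): a world point X has camera coordinates R X + t. Camera axes: x right, y down, z forward; pixel columns grow to the right and rows downward; lengths in m; the calibration is good to about 2 mm. A picture is of the moment at which its call begins. There is no depth.
- ticket.close_job(): hands the job in, once; it reports no verdict.
The state is a dict: "t": time; "qpos": joint angles; "dq": joint speeds; "effort": joint torques, N m; "ee_pos": TCP position; "tcp_rot": TCP orientation; "ft_force": force on the tool from outside, world axes, zero at the start; "torque": the same for the moment, N m; "grip_width": opening from 0.0 (shut) to 1.0 (fully open).
Only numpy, scipy, OpenCV 4.12 (cv2) and the standard library are available. Lean on these libraries where they do the work, as an engineer would, in place of code of your own. Each camera call takes 0.05 s, during which the arm holds its last target. There are 200 camera calls.

## Working session

There is one attempt and no reset: what is moved stays moved. The work goes in short steps, Python scripts to look and compute and a tool call to move; the robot and the scene stay as the last step left them, time stands still between calls to the robot, and variables do not carry over. Pictures are saved under pics/ and viewed, about 8 in all and at most 12, crops included, and the job is handed in when it is done.

Besides the shell and the picture viewer there is one more tool, called after ">>>" as name(argument=value, ...), one argument or row to a line, values as JSON. arm_command: Moves the arm, as the interface text tells. Its arguments: {"type":"object","properties":{"rows":{"type":"array","items":{"type":"object","properties":{"dp":{"type":"array","items":{"type":"number"}},"dr":{"type":"array","items":{"type":"number"}}}}},"fingers":{"type":"number"},"newtons":{"type":"number"}},"required":["rows"]}

```bash
mkdir -p pics; ls; python3 - <<'E'
from rig import telemetry, optics, r
import cv2,pickle
print(telemetry.get_obs())
d={}
for n in("top","side"):
    s=optics.snapshot(n); d[n]=s
    cv2.imwrite(f"pics/{n}0.png",s["color"][:,:,::-1])
    print(n,s["vertical_fov"],s["cx"],s["cy"],s["R"],s["t"])
pickle.dump(d,open("s0.pkl","wb"))
E
```

```text
pics
{'t': 0.0, 'qpos': array([ 1.20581503e+00,  3.26935814e-01, -1.93609227e-01,  1.05199839e+00,
        2.26817409e-05,  1.43661190e+00]), 'dq': array([ 0.00068649, -0.00152257, -0.00063904,  0.00141313,  0.00167594,
       -0.00085617]), 'effort': array([-1.77135775e-03, -4.43401194e+01,  2.62438023e+01,  1.55097776e-02,
       -3.09541529e-04, -3.21874740e-07]), 'ee_pos': array([0.12555492, 0.53481429, 0.20039666]), 'tcp_rot': array([-3.61678459e-01, -3.12024627e+00,  2.65013133e-03]), 'ft_force': array([ 0.04375902,  0.36609461, -0.01230399]), 'torque': array([-0.01219832, -0.03071217,  0.0510819 ]), 'grip_width': 0.9947245307919125}
top 42.176391929525536 313.8047518883824 196.167662055469 [[-0.02246518 -0.99973607  0.00480698]
 [-0.98988105  0.02156937 -0.14025076]
 [ 0.14011006 -0.00790909 -0.99010435]] [0.02960336 0.52411664 1.28326988]
side 43.349011379086726 329.4312098254131 202.30709690218012 [[ 9.98729043e-01 -5.04013603e-02 -2.67258693e-05]
 [-3.61787258e-02 -7.16530791e-01 -6.96616627e-01]
 [ 3.50912757e-02  6.95732224e-01 -7.17443569e-01]] [-0.52716832  0.08739783  1.38631105]
```

View pics/top0.png

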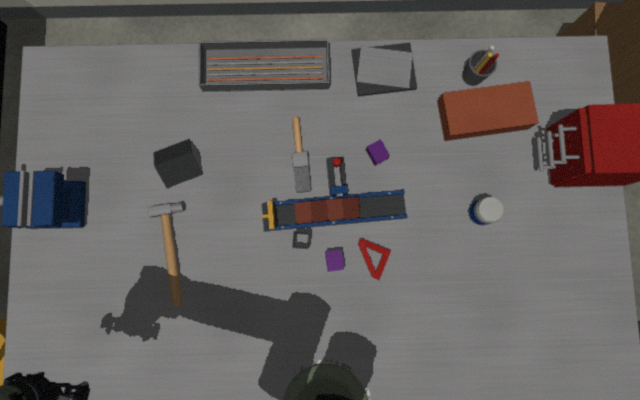

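View pics/side0.png

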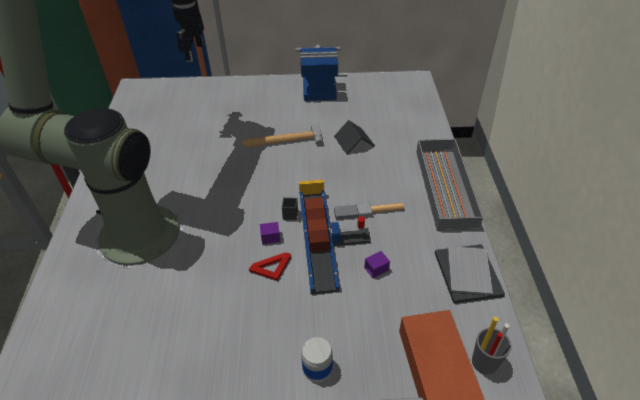

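The top view shows the jig with its yellow stop at (269,214), its open end at (406,204), the brown row at about (295–360, 208) and the red knob at (337,161). The purple cubes at (377,152) and (335,259) are look-alikes, and the dark tube at (302,238) is the spare. The red-brown row inside the channel fits the description. I'll measure it now and confirm in a crop.

```bash
cat > h.py <<'E'
import numpy as np,cv2
from scipy.spatial.transform import Rotation as Ro
def ray(s,uv,z):
    uv=np.atleast_2d(np.asarray(uv,float)); R=np.array(s["R"]);t=np.array(s["t"])
    f=s["color"].shape[0]/2/np.tan(np.radians(s["vertical_fov"])/2)
    d=np.c_[(uv[:,0]-s["cx"])/f,(uv[:,1]-s["cy"])/f,np.ones(len(uv))]@R
    c=-R.T@t; return c+d*((z-c[2])/d[:,2])[:,None]
def proj(s,X):
    X=np.atleast_2d(X); f=s["color"].shape[0]/2/np.tan(np.radians(s["vertical_fov"])/2)
    c=X@np.array(s["R"]).T+np.array(s["t"]); return np.c_[c[:,0]/c[:,2]*f+s["cx"],c[:,1]/c[:,2]*f+s["cy"]]
def mask(s,hs,smin,vmin,box):
    h=cv2.cvtColor(s["color"],cv2.COLOR_RGB2HSV); H,S,V=[h[...,i].astype(int) for i in range(3)]
    m=np.zeros(H.shape,bool)
    for a,b in hs: m|=(H>=a)&(H<=b)
    m&=(S>=smin)&(V>=vmin); k=np.zeros_like(m); x0,y0,x1,y1=box;k[y0:y1,x0:x1]=1
    return m&k
def pts(m): v,u=np.nonzero(m); return np.c_[u,v]
RED=[(0,8),(172,180)]
E
python3 - <<'E'
from h import *
import pickle
d=pickle.load(open("s0.pkl","rb"))
for n,bx in(("top",(255,145,415,240)),("side",(295,178,375,295))):
    s=d[n]
    def rect(hs,sm,vm,b,z):
        p=pts(mask(s,hs,sm,vm,b)); P=ray(s,p,z)[:,:2]*1000
        r=cv2.minAreaRect(P.astype(np.float32)); print(n,len(p),p.min(0),p.max(0),np.round(r[0],1),np.round(r[1],1),round(r[2],1)); return P
    print("rails");rect([(100,125)],120,60,bx,.024)
    print("yellow");rect([(15,32)],130,120,bx,.057)
    b2=(285,190,375,230) if n=="top" else (300,190,335,260)
    print("row");rect(RED+[(8,12)],90,40,b2,.052)
    b3=(325,150,350,172) if n=="top" else (353,212,370,230)
    print("knob");rect(RED,150,100,b3,.076)
s=d["top"];c=s["color"][140:250,255:415,::-1]
cv2.imwrite("pics/c1.png",cv2.resize(c,None,fx=5,fy=5,interpolation=cv2.INTER_CUBIC))
print(Ro.from_rotvec([-3.61678459e-01, -3.12024627e+00,  2.65013133e-03]).as_matrix().round(3))
E
```

```text
rails
top 824 [265 185] [406 229] [503.3 -35.8] [ 98.2 357. ] 4.1
yellow
top 157 [262 201] [273 228] [478.2 134.6] [27.4 67.8] 89.3
row
top 1355 [295 197] [359 223] [487.5 -14.1] [ 53.8 162. ] 4.2
knob
top 42 [333 158] [340 164] [606.4 -40.3] [16.  16.2] 44.1
rails
side 601 [300 191] [339 289] [505.9 -51.3] [ 95.5 338.6] 4.0
yellow
side 70 [299 180] [323 183] [481.2 125.4] [69.8 11.5] 4.0
row
side 890 [305 197] [328 249] [491.2 -28.1] [ 51.  188.2] 3.9
knob
side 32 [358 216] [364 221] [608.9 -42.2] [17.9 15.8] 84.8
[[-0.973  0.229 -0.001]
 [ 0.229  0.973 -0.002]
 [ 0.    -0.002 -1.   ]]
```

View pics/c1.png

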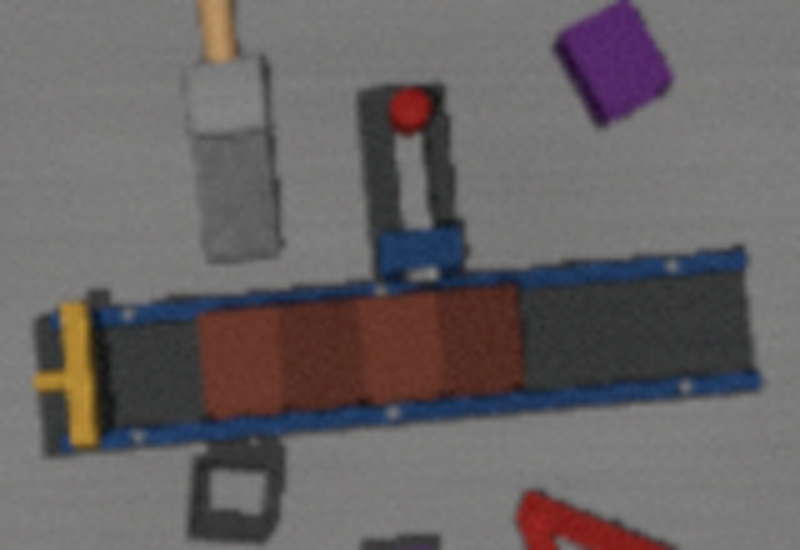

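The crop confirms four touching brown squares in the channel, x 200–520 and y 290–415 in the crop, with the knob at (410,110) and nothing purple among them. The jig's x axis lies about 4.1° beyond world +y, the row is about 56 mm short of home, and the row and knob positions agree with the given geometry. Moving out now, with the fingers shut.

>>> arm_command(
  rows=[
    {"dp":[-25,-28,0],"dr":[0,0,-6]},
    {"dp":[-52,-56,0],"dr":[0,0,-12]},
    {"dp":[-79,-85,0],"dr":[0,0,-17.3]},
    {"dp":[-106,-114,0],"dr":[0,0,-17.3]},
    {"dp":[-133,-143,0],"dr":[0,0,-17.3]},
  ],
  fingers=-1,
  newtons=60,
)

```text
t: 0.52
ee_pos: [0.2227, 0.364, 0.2008]
tcp_rot: [0.114, -3.139, 0.001]
ft_force: [1.4, 0.7, 0.8]
grip_width: 0.298
```

>>> arm_command(
  rows=[
    {"dp":[-17,-36,0]},
    {"dp":[-34,-72,0]},
    {"dp":[-51,-108,0]},
    {"dp":[-68,-144,0]},
    {"dp":[-85,-180,0]},
  ],
)

```text
invalid input
```

>>> arm_command(
  rows=[
    {"dp":[-17,-36,0]},
    {"dp":[-34,-72,0]},
    {"dp":[-51,-108,0]},
    {"dp":[-68,-144,0]},
    {"dp":[-85,-180,0]},
  ],
)

```text
invalid input
```

>>> arm_command(
  rows=[
    {"dp":[-17,-36,0]},
    {"dp":[-34,-72,0]},
    {"dp":[-51,-108,0]},
    {"dp":[-67,-145,0]},
    {"dp":[-67,-145,0]},
  ],
)

```text
invalid input
```

```bash
python3 - <<'E'
from h import *
from rig import telemetry, optics
import pickle
s=optics.snapshot("wrist");o=telemetry.get_obs()
pickle.dump((s,o),open("w1.pkl","wb"));cv2.imwrite("pics/w1.png",s["color"][:,:,::-1]);print(o["ee_pos"],o["tcp_rot"],o["grip_width"],s["R"],s["t"],s["vertical_fov"])
# predicted pixels: tube4 back top corners, rail axis, knob
ax=np.array([-.0715,.9974,0]);ay=np.array([-.9974,-.0715,0]);O=np.array([.4885,-.0277,0])
J=lambda x,y,z:O+ax*x/1e3+ay*y/1e3+np.array([0,0,z/1e3])
for q in[(-66,-25,52),(-66,25,52),(-66,0,52),(-190,-27,24),(-190,27,24),(-21,-117,76),(150,0,57)]: print(q,proj(s,J(*q)).round(0))
E
```

```text
[0.2252941  0.35828166 0.20054694] [-0.10335286  3.13854027 -0.00981662] 0.20766825138694006 [[-7.25108060e-02  9.97367488e-01 -5.26992448e-04]
 [ 9.46035384e-01  6.89461589e-02  3.16644088e-01]
 [ 3.15846853e-01  2.24615645e-02 -9.48544276e-01]] [-0.3479465  -0.27661668  0.30101894] 59.33949044275263
(-66, -25, 52) [[-79. 387.]]
(-66, 25, 52) [[-96. 353.]]
(-66, 0, 52) [[-87. 370.]]
(-190, -27, 24) [[-153.  370.]]
(-190, 27, 24) [[-173.  334.]]
(-21, -117, 76) [[-36. 464.]]
(150, 0, 57) [[ 97. 374.]]
```

View pics/w1.png

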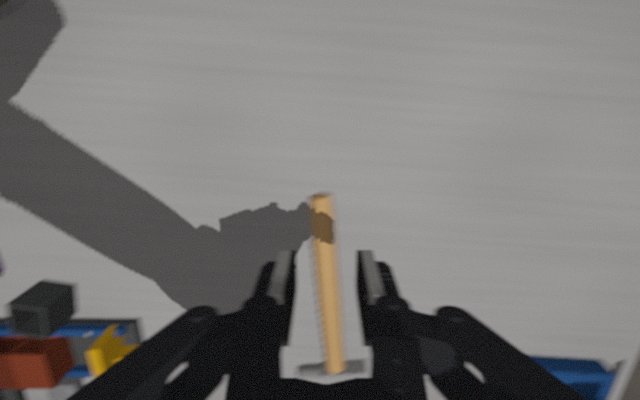

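The three calls were refused, so the arm hasn't moved. The picture shows the hammer handle at (325,290) and the jig end at the lower left (110,350). My guess is that each row needs "dr", so I'll include it.

>>> arm_command(
  rows=[
    {"dp":[-17,-36,0],"dr":[0,0,0]},
    {"dp":[-34,-72,0],"dr":[0,0,0]},
    {"dp":[-51,-108,0],"dr":[0,0,0]},
    {"dp":[-68,-144,0],"dr":[0,0,0]},
    {"dp":[-85,-180,0],"dr":[0,0,0]},
  ],
)

```text
t: 0.98
ee_pos: [0.3204, 0.1906, 0.2012]
tcp_rot: [-0.113, 3.139, 0.0]
ft_force: [0.4, 0.2, -0.2]
grip_width: 0.002
```

>>> arm_command(
  rows=[
    {"dp":[-17,-36,0],"dr":[0,0,0]},
    {"dp":[-34,-72,0],"dr":[0,0,0]},
    {"dp":[-51,-108,0],"dr":[0,0,0]},
    {"dp":[-68,-144,0],"dr":[0,0,0]},
    {"dp":[-85,-180,0],"dr":[0,0,0]},
  ],
)

```text
t: 1.4
ee_pos: [0.4181, 0.0168, 0.2011]
tcp_rot: [0.111, -3.14, -0.0]
ft_force: [0.4, 0.2, -0.7]
grip_width: 0.0
```

>>> arm_command(
  rows=[
    {"dp":[-17,-36,0],"dr":[0,0,0]},
    {"dp":[-34,-72,0],"dr":[0,0,0]},
    {"dp":[-51,-108,0],"dr":[0,0,0]},
    {"dp":[-67,-145,0],"dr":[0,0,0]},
    {"dp":[-67,-145,0],"dr":[0,0,0]},
  ],
)

```text
t: 1.82
ee_pos: [0.4981, -0.1272, 0.2007]
tcp_rot: [-0.102, 3.138, -0.005]
ft_force: [0.5, 0.4, 0.4]
grip_width: 0.002
```

```bash
python3 - <<'E'
from h import *
from rig import telemetry, optics
import pickle
s=optics.snapshot("wrist");o=telemetry.get_obs()
pickle.dump((s,o),open("w1.pkl","wb"));cv2.imwrite("pics/w2.png",s["color"][:,:,::-1]);print(o["ee_pos"],o["tcp_rot"],o["grip_width"])
ax=np.array([-.0715,.9974,0]);ay=np.array([-.9974,-.0715,0]);O=np.array([.4885,-.0277,0])
J=lambda x,y,z:O+ax*x/1e3+ay*y/1e3+np.array([0,0,z/1e3])
for q in[(-66,-25,52),(-66,25,52),(-66,0,52),(-190,-27,24),(-190,27,24),(-21,-117,76),(150,0,57)]: print(q,proj(s,J(*q)).round(0))
E
```

```text
[ 0.49605484 -0.1241695   0.20036412] [ 1.04343265e-01 -3.13970174e+00  5.20057608e-04] 0.0024704514668862725
(-66, -25, 52) [[361. 194.]]
(-66, 25, 52) [[362. 142.]]
(-66, 0, 52) [[361. 168.]]
(-190, -27, 24) [[239. 188.]]
(-190, 27, 24) [[234. 135.]]
(-21, -117, 76) [[406. 290.]]
(150, 0, 57) [[597. 168.]]
```

View pics/w2.png

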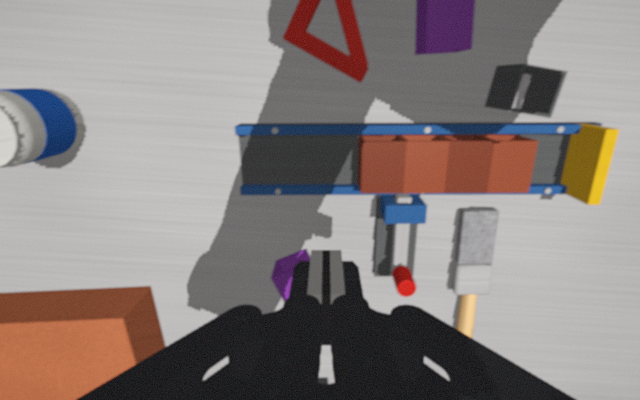

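The wrist view shows the back of the row at column 361 (rows 138–194), the channel mouth at 240 and the knob top at (406,288). My jig model predicted 361, 239 and (406,290), so they agree to a couple of pixels. I'll go down behind the row.

>>> arm_command(
  rows=[
    {"dp":[0,0,40],"dr":[0,0,0]},
    {"dp":[0,0,80],"dr":[0,0,0]},
    {"dp":[0,0,120],"dr":[0,0,0]},
    {"dp":[0,0,150],"dr":[0,0,0]},
    {"dp":[0,0,170],"dr":[0,0,0]},
  ],
)

```text
t: 2.28
ee_pos: [0.4918, -0.1189, 0.028]
tcp_rot: [0.113, -3.135, -0.004]
ft_force: [-0.1, 0.3, 0.4]
grip_width: 0.002
```

>>> arm_command(
  rows=[
    {"dp":[0,3,0],"dr":[0,0,0]},
    {"dp":[0,6,0],"dr":[0,0,0]},
    {"dp":[0,9,0],"dr":[0,0,0]},
    {"dp":[0,12,0],"dr":[0,0,0]},
    {"dp":[0,15,0],"dr":[0,0,0]},
  ],
)

```text
t: 2.7
ee_pos: [0.4951, -0.106, 0.0329]
tcp_rot: [-0.112, 3.137, -0.002]
ft_force: [-0.6, -0.4, 0.3]
grip_width: 0.001
```

>>> arm_command(
  rows=[
    {"dp":[0,3,0],"dr":[0,0,0]},
    {"dp":[0,6,0],"dr":[0,0,0]},
    {"dp":[0,9,0],"dr":[0,0,0]},
    {"dp":[0,12,0],"dr":[0,0,0]},
    {"dp":[0,15,0],"dr":[0,0,0]},
  ],
)

```text
t: 3.12
ee_pos: [0.4927, -0.0909, 0.0313]
tcp_rot: [-0.112, 3.14, -0.0]
ft_force: [0.2, -0.2, 1.1]
grip_width: 0.002
```

```bash
python3 - <<'E'
from h import *
from rig import telemetry, optics
o=telemetry.get_obs();print(o["ee_pos"],o["ft_force"])
s=optics.snapshot("wrist");cv2.imwrite("pics/w3.png",s["color"][:,:,::-1])
E
```

```text
[ 0.49272907 -0.09086406  0.03128231] [ 0.19000382 -0.15696771  1.10252294]
```

View pics/w3.png

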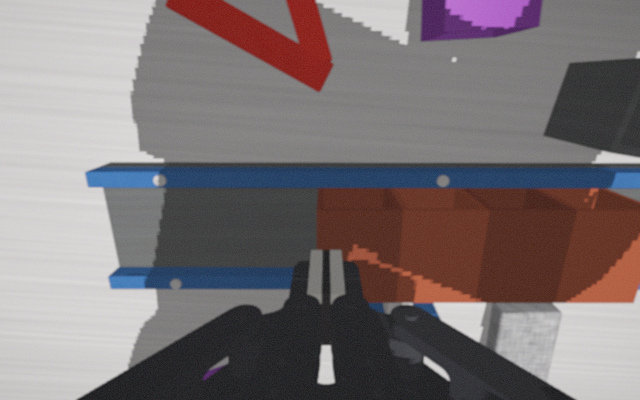

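```bash
python3 - <<'E'
from h import *
from rig import telemetry, optics
import pickle
o=telemetry.get_obs();print(o["ee_pos"],o["tcp_rot"],o["ft_force"])
d={n:optics.snapshot(n) for n in("wrist","top","side")}
s=d["wrist"];print("cam",-np.array(s["R"]).T@s["t"]);print("tcp px",proj(s,o["ee_pos"]))
for u,z in((317,.052),(317,.012)):print(z,ray(s,[[u,190],[u,245]],z).round(4))
print("near edge",ray(s,[[400,300],[600,300]],.052).round(4), "far", ray(s,[[400,190],[440,190]],.052).round(4))
print("rails",ray(s,[[250,187],[200,268],[90,172],[110,268]],.024).round(4))
ax=np.array([-.0715,.9974,0]);ay=np.array([-.9974,-.0715,0]);O=np.array([.4885,-.0277,0])
print("tcp jig",(o["ee_pos"]-O)@np.c_[ax,ay]*1000)
c=[cv2.resize(d["top"]["color"][150:240,255:415],None,fx=5,fy=5)[...,::-1],cv2.resize(d["side"]["color"][180:290,280:380],(800*100//160,450),interpolation=2)[...,::-1]]
cv2.imwrite("pics/c4.png",np.vstack([cv2.resize(c[0],(600,337)),np.pad(cv2.resize(c[1],(240,262)),((0,0),(0,360),(0,0)))]))
E
```

```text
[ 0.49252879 -0.09033131  0.03117378] [ 1.12421696e-01 -3.13939550e+00 -8.04389198e-04] [-0.8026558   0.80221208 -0.13849244]
cam [ 0.4111874  -0.09511183  0.20330137]
tcp px [[323.58656103 239.43829274]]
0.052 [[ 0.4585 -0.0956  0.052 ]
 [ 0.4858 -0.0938  0.052 ]]
0.012 [[ 0.4709 -0.0957  0.012 ]
 [ 0.5055 -0.0935  0.012 ]]
near edge [[ 0.5134 -0.0502  0.052 ]
 [ 0.5062  0.0504  0.052 ]] far [[ 0.4558 -0.0582  0.052 ]
 [ 0.4545 -0.0402  0.052 ]]
rails [[ 0.4681 -0.1314  0.024 ]
 [ 0.5191 -0.16    0.024 ]
 [ 0.4658 -0.2153  0.024 ]
 [ 0.5228 -0.2118  0.024 ]]
tcp jig [-62.75652851   0.45982436]
```

View pics/c4.png

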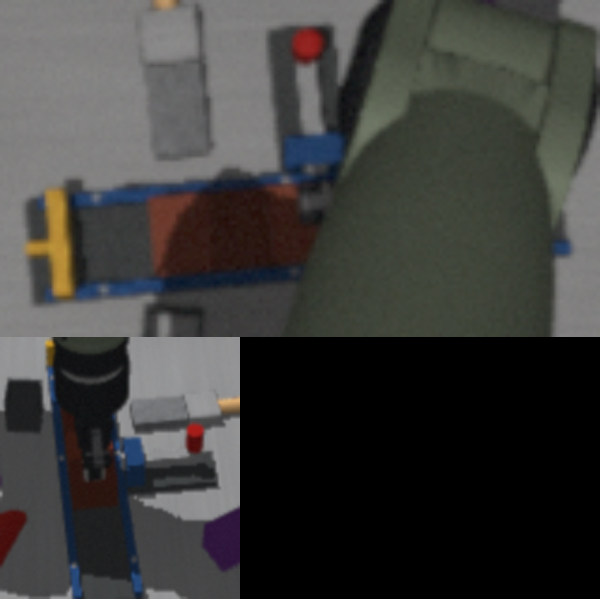

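The fingertips at (326,250) cover the edge of the tube at column 317, yet there is no force and the front of the row is still at column 295. So the fingers may be above the tubes rather than behind them. I'll check the tip in the fixed views.

```bash
python3 - <<'E'
from h import *
from rig import telemetry, optics
o=telemetry.get_obs();p=o["ee_pos"]
d={n:optics.snapshot(n) for n in("wrist","top","side")}
for z in (.012,.031,.052,.075):
    for n in d: print(z,n,proj(d[n],[p[0],p[1],z]).round(1), "tube4 back at z", proj(d[n],[.4935,-.095,z]).round(1))
s=d["side"];m=pts(mask(s,RED+[(8,12)],90,40,(295,190,340,280)));print(m.min(0),m.max(0))
a=cv2.resize(s["color"][190:270,285:365],(560,560),interpolation=2)
cv2.imwrite("pics/c5.png",a[...,::-1])
E
```

```text
0.012 wrist [[323.7 225.5]] tube4 back at z [[317.1 226.2]]
0.012 top [[356.2 208.8]] tube4 back at z [[357.7 208.5]]
0.012 side [[317.9 250.1]] tube4 back at z [[318.3 251.3]]
0.031 wrist [[323.6 239.3]] tube4 back at z [[316.3 240.2]]
0.031 top [[356.9 208. ]] tube4 back at z [[358.4 207.6]]
0.031 side [[317.8 245.6]] tube4 back at z [[318.1 246.7]]
0.052 wrist [[323.3 258.1]] tube4 back at z [[315.2 259. ]]
0.052 top [[357.6 207. ]] tube4 back at z [[359.1 206.6]]
0.052 side [[317.7 240.4]] tube4 back at z [[318.  241.5]]
0.075 wrist [[322.9 284.4]] tube4 back at z [[313.6 285.5]]
0.075 top [[358.4 205.9]] tube4 back at z [[360.  205.5]]
0.075 side [[317.5 234.6]] tube4 back at z [[317.9 235.8]]
[306 211] [328 251]
```

View pics/c5.png

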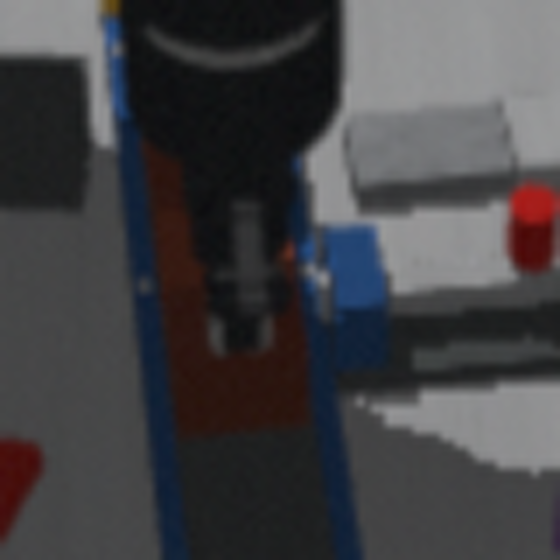

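The side view puts the tips at about (319,240), in front of the tube's top edge. That is consistent with a true tip height of roughly 55–60 mm, about 25 mm above the reported TCP, so I slid over the row without touching it. I'll back off and go down by steps small enough to be safe under either reading, then look again.

>>> arm_command(
  rows=[
    {"dp":[0,-15,0],"dr":[0,0,0]},
    {"dp":[0,-30,0],"dr":[0,0,0]},
    {"dp":[0,-40,0],"dr":[0,0,0]},
    {"dp":[0,-40,7],"dr":[0,0,0]},
    {"dp":[0,-40,14],"dr":[0,0,0]},
  ],
)

```text
t: 3.88
ee_pos: [0.4959, -0.1315, 0.0169]
tcp_rot: [-0.11, 3.139, 0.0]
ft_force: [0.5, 0.3, -0.3]
grip_width: 0.001
```

>>> arm_command(
  rows=[
    {"dp":[0,0,2],"dr":[0,0,0]},
    {"dp":[0,0,2],"dr":[0,0,0]},
  ],
)

```text
t: 4.05
ee_pos: [0.4942, -0.13, 0.0139]
tcp_rot: [0.112, -3.137, -0.002]
ft_force: [0.1, 0.0, 0.5]
grip_width: -0.001
```

```bash
python3 - <<'E'
from h import *
from rig import telemetry, optics
o=telemetry.get_obs();p=o["ee_pos"];print(p,o["ft_force"],o["qpos"])
d={n:optics.snapshot(n) for n in("wrist","side")}
for z in (p[2],.031,.052):
    for n in d: print(z,n,proj(d[n],[p[0],p[1],z]).round(1))
a=cv2.resize(d["side"]["color"][195:275,285:365],(400,400),interpolation=2)
b=cv2.resize(d["wrist"]["color"][150:350,220:420],(400,400),interpolation=2)
cv2.imwrite("pics/c6.png",np.hstack([a,b])[...,::-1])
E
```

```text
[ 0.49424275 -0.12997889  0.01392709] [0.14337046 0.02640917 0.48885242] [-4.01851449e-01  4.67736392e-01 -5.27353178e-01  5.78568101e-01
  2.55097797e-04 -4.73492177e-01]
0.013927092836416938 wrist [[323.6 239.4]]
0.013927092836416938 side [[319.  261.4]]
0.031 wrist [[323.4 254.2]]
0.031 side [[318.9 257.3]]
0.052 wrist [[323.2 276.8]]
0.052 side [[318.8 252.2]]
```

View pics/c6.png

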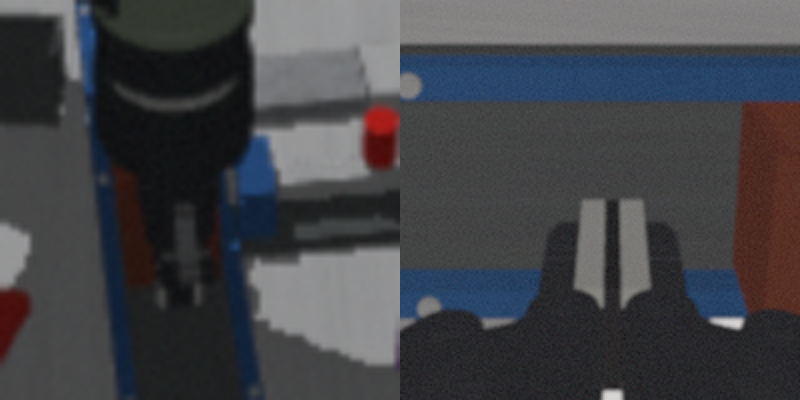

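The wrist crop shows the tips inside the channel with the back of the tube clear to the right. The side crop puts the tip at (321,256), which is still about 20 mm higher than reported. I'll go down carefully, watching the force.

>>> arm_command(
  rows=[
    {"dp":[0,0,2],"dr":[0,0,0]},
    {"dp":[0,0,4],"dr":[0,0,0]},
    {"dp":[0,0,6],"dr":[0,0,0]},
    {"dp":[0,0,6],"dr":[0,0,0]},
  ],
)

```text
t: 4.48
ee_pos: [0.4954, -0.1308, 0.0088]
tcp_rot: [0.112, -3.139, -0.0]
ft_force: [-0.7, 1.1, 0.1]
grip_width: -0.001
```

The reported height is now below the channel floor (12 mm) with no contact force, so the offset is real.

>>> arm_command(
  rows=[
    {"dp":[0,0,2],"dr":[0,0,0]},
    {"dp":[0,0,4],"dr":[0,0,0]},
    {"dp":[0,0,6],"dr":[0,0,0]},
    {"dp":[0,0,6],"dr":[0,0,0]},
  ],
)

```text
t: 4.82
ee_pos: [0.4953, -0.1309, 0.0028]
tcp_rot: [0.112, -3.139, -0.0]
ft_force: [-0.2, -0.1, -0.6]
grip_width: -0.002
```

>>> arm_command(
  rows=[
    {"dp":[0,6,0],"dr":[0,0,0]},
    {"dp":[0,12,0],"dr":[0,0,0]},
    {"dp":[0,18,0],"dr":[0,0,0]},
    {"dp":[0,22,0],"dr":[0,0,0]},
    {"dp":[0,25,0],"dr":[0,0,0]},
  ],
)

```text
t: 5.23
ee_pos: [0.4941, -0.1067, 0.0034]
tcp_rot: [-0.112, 3.139, -0.005]
ft_force: [0.2, -5.0, -0.8]
grip_width: -0.001
```

>>> arm_command(
  rows=[
    {"dp":[0,3,0],"dr":[0,0,0]},
    {"dp":[0,6,0],"dr":[0,0,0]},
    {"dp":[0,9,0],"dr":[0,0,0]},
    {"dp":[0,12,0],"dr":[0,0,0]},
  ],
)

```text
t: 5.57
ee_pos: [0.4931, -0.0944, 0.0033]
tcp_rot: [-0.111, 3.139, -0.001]
ft_force: [0.6, -5.2, 0.3]
grip_width: 0.003
```

Contact at a steady 5 N, which is the row sliding. I have about 42 mm to go.

>>> arm_command(
  rows=[
    {"dp":[0,4,0],"dr":[0,0,0]},
    {"dp":[0,8,0],"dr":[0,0,0]},
    {"dp":[0,12,0],"dr":[0,0,0]},
    {"dp":[0,16,0],"dr":[0,0,0]},
    {"dp":[0,19,0],"dr":[0,0,0]},
  ],
)

```text
t: 5.98
ee_pos: [0.4916, -0.0751, 0.0032]
tcp_rot: [0.112, -3.14, 0.001]
ft_force: [0.8, -4.1, 0.7]
grip_width: -0.002
```

>>> arm_command(
  rows=[
    {"dp":[0,3,0],"dr":[0,0,0]},
    {"dp":[0,6,0],"dr":[0,0,0]},
    {"dp":[0,9,0],"dr":[0,0,0]},
    {"dp":[0,12,0],"dr":[0,0,0]},
    {"dp":[0,14,0],"dr":[0,0,0]},
  ],
)

```text
t: 6.4
ee_pos: [0.4906, -0.0612, 0.0032]
tcp_rot: [0.112, -3.14, 0.001]
ft_force: [-0.0, -5.0, -0.0]
grip_width: 0.0
```

```bash
python3 - <<'E'
from h import *
from rig import telemetry, optics
o=telemetry.get_obs();print(o["ee_pos"],o["ft_force"])
s=optics.snapshot("top");m=pts(mask(s,RED+[(8,12)],90,40,(270,190,330,230)));print(m.min(0),m.max(0))
y=pts(mask(s,[(15,32)],130,120,(255,195,300,235)));print(y.max(0))
cv2.imwrite("pics/c7.png",cv2.resize(s["color"][150:240,255:375],(800,600),interpolation=2)[...,::-1])
E
```

```text
[ 0.49056086 -0.0612026   0.00322911] [-0.04923409 -5.03774801 -0.04241242]
[275 201] [322 224]
[273 228]
```

View pics/c7.png

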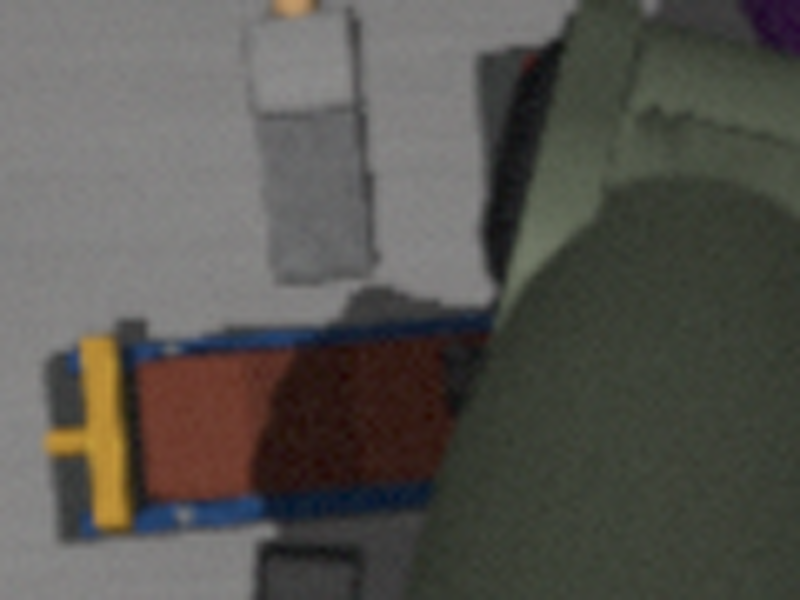

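The front of tube1 is at about x=135 in the crop and the stop face at about 128, so there is a small gap left, 8–9 mm by my estimate. I'll go slower now.

>>> arm_command(
  rows=[
    {"dp":[0,2,0],"dr":[0,0,0]},
    {"dp":[0,4,0],"dr":[0,0,0]},
    {"dp":[0,6,0],"dr":[0,0,0]},
    {"dp":[0,6,0],"dr":[0,0,0]},
  ],
)

```text
t: 6.78
ee_pos: [0.4901, -0.055, 0.0032]
tcp_rot: [0.112, -3.14, -0.0]
ft_force: [-0.0, -3.6, 0.3]
grip_width: 0.001
```

>>> arm_command(
  rows=[
    {"dp":[0,1,0],"dr":[0,0,0]},
    {"dp":[0,2,0],"dr":[0,0,0]},
    {"dp":[0,2,0],"dr":[0,0,0]},
  ],
)

```text
t: 7.03
ee_pos: [0.4901, -0.0533, 0.0032]
tcp_rot: [-0.112, 3.14, -0.0]
ft_force: [0.9, -4.7, -0.6]
grip_width: -0.0
```

>>> arm_command(
  rows=[
    {"dp":[0,1,0],"dr":[0,0,0]},
    {"dp":[0,2,0],"dr":[0,0,0]},
    {"dp":[0,2,0],"dr":[0,0,0]},
  ],
)

```text
t: 7.28
ee_pos: [0.4901, -0.0531, 0.0033]
tcp_rot: [0.11, -3.139, 0.006]
ft_force: [0.9, -10.5, 0.2]
grip_width: -0.0
```

>>> arm_command(
  rows=[
    {"dp":[0,1,0],"dr":[0,0,0]},
    {"dp":[0,2,0],"dr":[0,0,0]},
    {"dp":[0,2,0],"dr":[0,0,0]},
  ],
)

```text
t: 7.53
ee_pos: [0.4902, -0.0532, 0.0035]
tcp_rot: [0.109, -3.139, 0.013]
ft_force: [-0.4, -15.1, -2.4]
grip_width: -0.0
```

The arm stopped at y=-0.053 (predicted -0.052) while the force rose from 5 to 10 and then 15 N, so the row is home. Backing off, lifting, and going over to the outside of the knob.

>>> arm_command(
  rows=[
    {"dp":[0,-5,0],"dr":[0,0,0]},
    {"dp":[0,-12,0],"dr":[0,0,0]},
    {"dp":[0,-20,0],"dr":[0,0,0]},
    {"dp":[0,-20,-40],"dr":[0,0,0]},
    {"dp":[0,-20,-80],"dr":[0,0,0]},
  ],
)

```text
t: 7.95
ee_pos: [0.4881, -0.0683, 0.0816]
tcp_rot: [0.111, -3.133, -0.006]
ft_force: [1.0, 0.6, -0.3]
grip_width: -0.001
```

>>> arm_command(
  rows=[
    {"dp":[0,0,-25],"dr":[0,0,0]},
    {"dp":[-40,5,-25],"dr":[0,0,0]},
    {"dp":[-80,10,-25],"dr":[0,0,0]},
    {"dp":[-120,15,-25],"dr":[0,0,0]},
    {"dp":[-160,20,-25],"dr":[0,0,0]},
  ],
)

```text
t: 8.37
ee_pos: [0.6508, -0.0372, 0.1085]
tcp_rot: [-0.112, 3.139, 0.002]
ft_force: [0.4, -0.2, -0.4]
grip_width: 0.001
```

>>> arm_command(
  rows=[
    {"dp":[-5,0,0],"dr":[0,0,0]},
    {"dp":[-5,0,0],"dr":[0,0,0]},
  ],
)

```text
t: 8.53
ee_pos: [0.6558, -0.0368, 0.1069]
tcp_rot: [0.114, -3.139, -0.002]
ft_force: [-1.0, 0.0, 0.0]
grip_width: 0.0
```

```bash
python3 - <<'E'
from h import *
from rig import telemetry, optics
o=telemetry.get_obs();p=o["ee_pos"]
ax=np.array([-.0715,.9974,0]);ay=np.array([-.9974,-.0715,0]);O=np.array([.4885,-.0277,0])
print(p,o["ft_force"],"jig",(p-O)@np.c_[ax,ay]*1000)
s=optics.snapshot("wrist")
cv2.imwrite("pics/w8.png",s["color"][...,::-1])
for n in("top",):
    t=optics.snapshot(n);m=pts(mask(t,RED+[(8,12)],90,40,(270,190,375,230)));print(m.min(0),m.max(0))
k=pts(mask(t,RED,150,100,(325,145,350,180)));print("knob",len(k),k.mean(0) if len(k) else 0)
E
```

```text
[ 0.6557972  -0.03679274  0.10686303] [-0.96449064  0.04254784  0.01407515] jig [ -21.03084905 -166.21209785]
[273 204] [289 225]
knob 0 0
```

View pics/w8.png

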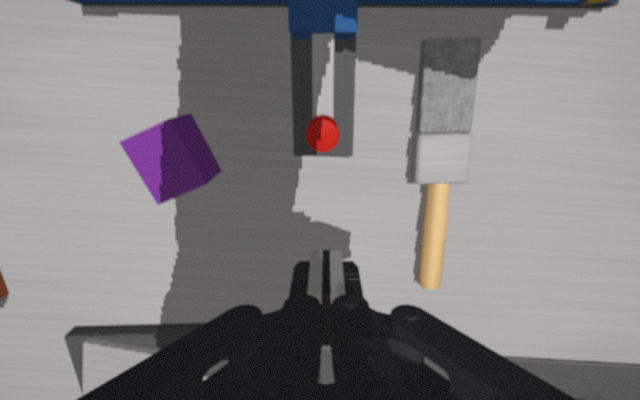

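The knob is at (323,134), in line with the fingers at column 326, and the bolt is still drawn back. The bench below the tips is free. Going down 72 mm, then pushing along tool +x.

>>> arm_command(
  rows=[
    {"dp":[0,0,36],"dr":[0,0,0]},
    {"dp":[0,0,72],"dr":[0,0,0]},
    {"dp":[6,0,72],"dr":[0,0,0]},
    {"dp":[12,0,72],"dr":[0,0,0]},
    {"dp":[18,0,72],"dr":[0,0,0]},
  ],
)

```text
t: 9.05
ee_pos: [0.6353, -0.0391, 0.0377]
tcp_rot: [-0.111, 3.139, 0.0]
ft_force: [-0.1, 0.9, 0.8]
grip_width: -0.0
```

>>> arm_command(
  rows=[
    {"dp":[4,0,0],"dr":[0,0,0]},
    {"dp":[8,0,0],"dr":[0,0,0]},
    {"dp":[12,0,0],"dr":[0,0,0]},
    {"dp":[16,0,0],"dr":[0,0,0]},
    {"dp":[20,0,0],"dr":[0,0,0]},
  ],
)

```text
t: 9.47
ee_pos: [0.6183, -0.0406, 0.0379]
tcp_rot: [-0.112, 3.135, -0.001]
ft_force: [3.3, 0.9, 2.8]
grip_width: -0.003
```

In contact at about 3 N and sliding. About 38 mm to go.

>>> arm_command(
  rows=[
    {"dp":[4,0,0],"dr":[0,0,0]},
    {"dp":[8,0,0],"dr":[0,0,0]},
    {"dp":[12,0,0],"dr":[0,0,0]},
    {"dp":[16,0,0],"dr":[0,0,0]},
    {"dp":[20,0,0],"dr":[0,0,0]},
  ],
)

```text
t: 9.88
ee_pos: [0.5962, -0.0418, 0.0361]
tcp_rot: [-0.112, 3.14, -0.0]
ft_force: [2.3, -1.1, 1.6]
grip_width: -0.003
```

>>> arm_command(
  rows=[
    {"dp":[3,0,0],"dr":[0,0,0]},
    {"dp":[6,0,0],"dr":[0,0,0]},
    {"dp":[9,0,0],"dr":[0,0,0]},
    {"dp":[12,0,0],"dr":[0,0,0]},
    {"dp":[14,0,0],"dr":[0,0,0]},
  ],
)

```text
t: 10.3
ee_pos: [0.582, -0.0427, 0.0361]
tcp_rot: [0.112, -3.139, 0.0]
ft_force: [2.7, -0.2, 0.8]
grip_width: -0.007
```

>>> arm_command(
  rows=[
    {"dp":[1,0,0],"dr":[0,0,0]},
    {"dp":[2,0,0],"dr":[0,0,0]},
    {"dp":[2,0,0],"dr":[0,0,0]},
  ],
)

```text
t: 10.55
ee_pos: [0.5809, -0.0428, 0.0362]
tcp_rot: [-0.112, 3.139, 0.0]
ft_force: [5.0, -0.4, 0.7]
grip_width: 0.002
```

>>> arm_command(
  rows=[
    {"dp":[1,0,0],"dr":[0,0,0]},
    {"dp":[2,0,0],"dr":[0,0,0]},
    {"dp":[2,0,0],"dr":[0,0,0]},
  ],
)

```text
t: 10.8
ee_pos: [0.5808, -0.0428, 0.0364]
tcp_rot: [-0.112, 3.136, 0.001]
ft_force: [8.3, 0.6, -3.0]
grip_width: -0.001
```

>>> arm_command(
  rows=[
    {"dp":[1,0,0],"dr":[0,0,0]},
    {"dp":[2,0,0],"dr":[0,0,0]},
    {"dp":[2,0,0],"dr":[0,0,0]},
  ],
)

```text
t: 11.05
ee_pos: [0.5808, -0.0428, 0.0366]
tcp_rot: [-0.112, 3.132, 0.001]
ft_force: [12.3, 1.1, -6.7]
grip_width: 0.001
```

It stopped at jig y=-91, as predicted for full travel, with the force climbing to 12 N. I'll back off, lift clear and check from above.

>>> arm_command(
  rows=[
    {"dp":[-8,0,0],"dr":[0,0,0]},
    {"dp":[-20,0,0],"dr":[0,0,0]},
    {"dp":[-35,0,-10],"dr":[0,0,0]},
    {"dp":[-35,0,-50],"dr":[0,0,0]},
    {"dp":[-35,0,-90],"dr":[0,0,0]},
  ],
)

```text
t: 11.47
ee_pos: [0.6079, -0.0397, 0.1237]
tcp_rot: [0.112, -3.13, -0.003]
ft_force: [0.8, -0.9, -0.4]
grip_width: 0.0
```

>>> arm_command(
  rows=[
    {"dp":[0,-40,0],"dr":[0,0,0]},
    {"dp":[0,-80,0],"dr":[0,0,0]},
    {"dp":[0,-120,0],"dr":[0,0,0]},
    {"dp":[0,-160,0],"dr":[0,0,0]},
    {"dp":[0,-200,0],"dr":[0,0,0]},
  ],
)

```text
t: 11.88
ee_pos: [0.6238, -0.2407, 0.1253]
tcp_rot: [0.112, -3.136, -0.003]
ft_force: [0.7, -0.3, -0.9]
grip_width: 0.001
```

```bash
python3 - <<'E'
from h import *
from rig import telemetry, optics
import pickle
s=optics.snapshot("top")
b0=pickle.load(open("s0.pkl","rb"))["top"]
ax=np.array([-.0715,.9974,0]);ay=np.array([-.9974,-.0715,0]);O=np.array([.4885,-.0277,0])
k=pts(mask(s,RED,150,100,(320,150,352,195)));P=ray(s,k,.076).mean(0)
print("knob",k.mean(0),(P-O)@np.c_[ax,ay]*1000)
m=pts(mask(s,RED+[(8,12)],90,40,(270,190,375,230)));P=ray(s,m,.052);q=(P-O)@np.c_[ax,ay]*1000
print("row jig",len(m),np.percentile(q,[1,99],axis=0))
cv2.imwrite("pics/c9.png",cv2.resize(s["color"][140:245,255:415],(800,525),interpolation=2)[...,::-1])
print(telemetry.get_obs()["ft_force"])
E
```

```text
knob [nan nan] [nan nan]
row jig 806 [[ -7.85391025 -26.57259079]
 [147.10720064  22.11904237]]
[ 0.88795144 -5.33117078 -0.03613077]<stdin>:7: RuntimeWarning: Mean of empty slice.
  ret = um.true_divide(
<stdin>:8: RuntimeWarning: Mean of empty slice.
```

View pics/c9.png

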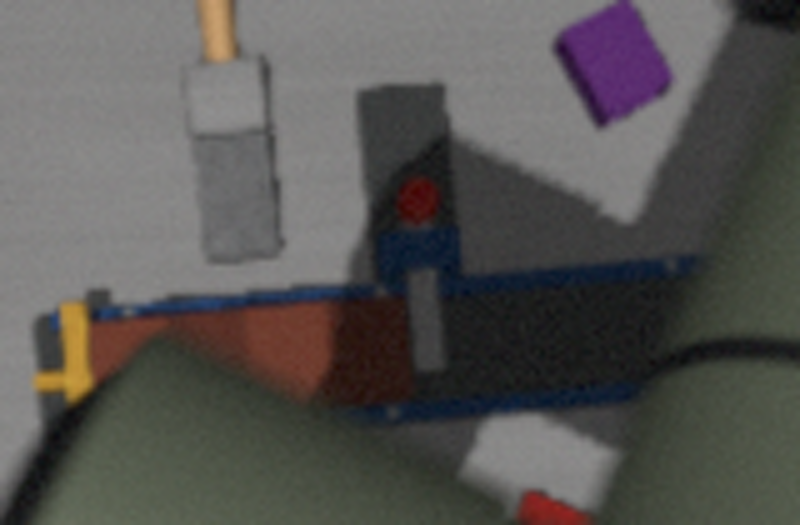

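The crop shows the row closed up against the stop, from jig x -8 to 148, with the bar across the channel past its middle at (427,370) and the knob next to the guide at (418,200). A last state check, then I'll hand in.

```bash
python3 - <<'E'
from rig import telemetry, optics, ticket
optics.snapshot("top");optics.snapshot("top")
o=telemetry.get_obs();print(o["t"],o["ft_force"],o["dq"].round(3))
ticket.close_job()
E
```

```text
12.0333 [-0.47332056  0.80817665 -0.47720432] [ 0.058 -0.021 -0.041  0.002  0.021  0.008]
the job is handed in; nothing more can be done
```

I pushed the four tubes home against the stop as one row, then pushed the locking bolt fully in behind them, and handed the job in at 12 s.

**What the last checks showed**
- **Row home:** the arm stopped about 1 mm from where I predicted, and the force rose from about 5 N to 15 N against the stop. The last top view puts the row at jig x -8 to 148 mm (nominal -10 to 150), closed up with no visible gaps. The arm hid part of the row in that view.
- **Bolt in:** it ran at about 3 N and stopped where full travel should be, with the force rising to 12 N. The bar is visible across the channel past its middle, behind the last tube.
- **Other things:** the brush and the purple cube look unmoved in the last view. The hammer, can, angle piece and spare tube were outside it or hidden, so I did not check them again; I felt no unexpected contact along the way.

**What failed or disagreed**
- **Fingertip height:** the real fingertips sat about 20–25 mm higher than the reported position. My first pass slid over the tubes without touching them; I backed off, went lower and pushed again.
- **Refused moves:** three move calls were refused, apparently because they lacked a turn entry. They moved nothing.
- **Knob measurement:** the colour search missed the knob in the last picture because it was in shadow, so I judged it by eye.
- **Force reading:** one sideways reading of 5 N right after the last move was back near zero (under 1 N) at the final check.

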